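# Feed two hex bolts through a hang chute and release them at its gate

## Robot

A 6-joint arm with a two-finger parallel gripper is mounted at the origin on a cart in front of the work surface, level with it; the furniture and walls round the work are solid. World frame = base frame: x ahead of the robot, y to its left, z up, the work surface at z = 0. Lengths are in m, angles in rad, forces in N, time in s.
With the tool pointing down it reaches from about 0.35 to 0.925 m from the base axis. Payload 6.4 kg.
Tool frame: the origin (TCP) lies at the very end of the fingers, on their centre line; the grasp point (between the pads) lies 19 mm behind it; z points along the fingers, y is the line along which they close (so a half turn about z gives the same grasp; the last joint's range is limited). The gripper opens to 94 mm and grips with 3 to 60 N. Pads are 16 mm wide; open, the fingers measure 119 mm over their backs; the gripper's body (75 mm by 177 mm) begins 78 mm behind the grasp point.
Start: joints at [1.133, 0.245, 1.558, -0, 1.339, -0.174], TCP at [0.169, 0.628, 0.205] pointing down, gripper open.
Joint ranges: [-3.13, 3.13], [-1.02, 2.26], [0.13, 2.54], [-0.95, 4.09], [0.21, 2.88], [-2.74, 2.74]. Speed limits (rad/s): [2.57, 2.57, 3.14, 3.14, 3.14, 3.14].

## Interface

Orientations are given as [roll, pitch, yaw] about the fixed x, y, z axes, in that order (R = Rz(yaw) Ry(pitch) Rx(roll)).
In Python, from plant import arm, effector, kin, vision, job gives the robot as it stands. Calls block until the motion is done:
- arm.move_ptp(position, orientation): joint-space move of the TCP to a pose.
- arm.move_straight(position, frame=None, feed=0.15): straight line of the TCP; frame=None keeps the orientation; feed is the mean speed in m/s.
- arm.movej(angles): joint-space move.
- effector.move_gripper(opening, f_grip=None): finger opening in m; f_grip is the grip in N (None keeps the last); returns when the fingers have stopped.
- arm.hold(seconds).
- kin.solve_ik(position, orientation): joint angles nearest the present ones, or None.
- arm.observe(): the state.
- vision.camera(name): name is "scene" or "top"; returns a dict with "frame" (480x640x3 uint8, blue, green, red), "depth" (480x640 float32, m along the optical axis (not along the pixel's ray), 0 where there is no reading), "intrinsics" (3x3 intrinsics, pixels), "extrinsics" (4x4, takes a point from world to camera coordinates). Camera axes: x right, y down, z forward; pixel columns grow to the right and rows downward; lengths in m; the calibration is good to about 2 mm. A picture is of the moment at which its call begins.
A pose or a line that the arm cannot do raises arm.IKError and nothing moves.
- job.sign_off(): hands the job in; it is judged then, once.
The state is a dict: "time": time; "qpos": joint angles; "qvel": joint speeds; "joint_efforts": joint torques, N m; "position": TCP position; "tool_rot": TCP orientation; "ft_force": force on the tool from outside, world axes, zero at the start; "wrist_torque": the same for the moment, N m; "gripper_width": finger opening in m; "grasp_force": force on a finger pad.
Only numpy, scipy, OpenCV 4.12 (cv2) and the standard library are available. Lean on these libraries where they do the work, as an engineer would, in place of code of your own. Each camera call takes 0.05 s, during which the arm holds its last target. There are 200 camera calls.

## Task

Feed the two big loose hex bolts into the upper half of the sloping twin-rail chute, the long one first and then the short one, so that each drops between the rails and hangs by its head behind the closed gate. When both hang there, turn the gate knob clockwise past its click as far as it goes, so that they slide down and hang at the end stop with the long one in front. Do not disturb the other tools on the table.

Things in the scene. Friction and masses are not known exactly. Their poses are not given: they have to be found in the camera images.
- chute: Grey hang chute, fixed, foot 74 x 236 mm; origin under the foot's middle, z up. Two slippery steel bars, 10 mm thick, centres at x = -19 and +19 mm (open slot 28 mm wide), run 250 mm along y and slope down 15 degrees towards -y; the high open end is at +y. Bar tops: z 126 mm at y = 0, 158 at y = 120, 94 at y = -120. Below them the side plates are 44 mm apart, the space between is free.
- feed (a point): Middle of the feeding half: on the centre line, level with the bar tops, 68 mm uphill (+y) of the chute's origin. A bolt laid lengthwise over the slot with its middle above this point (head uphill is best) and let go drops in shank first, hangs by its head and slides down to the gate; room for it also when the first bolt hangs there.
- gate_mid (a point): Where the gate, a dark blade 6 mm thick, its edges 7 and 15 mm above the bars, crosses the centre line at bar top level, 21 mm downhill (-y) of the chute's origin. It comes from the -x side (the robot's) and is drawn back there by the knob. Downhill of it is the delivery end.
- stop (a point): On the centre line, level with the bar tops, at the uphill face of the end stop (a cross plate that closes the low end of the bars, 19 mm high above them). Overhead, a fixed beam runs from the post on the right past the robot's left side, its underside 0.68 m above the table: carry things low (0.2 to 0.25 m) so that the elbow stays under it.
- long_bolt: The longer plain steel hex bolt, loose, lying on the table: head 41 mm across flats (47 over corners), 13 mm thick; round shank 22 mm thick, 82 mm long; 95 mm in all; 0.3 to 0.45 kg. It lies on the edge of its head, shank sloping 6.6 degrees down to the tip. Origin on the table under its middle; x level from head to tip, z up.
- long_bolt_head (a point): Centre of the long bolt's head (on the bolt's axis, in the middle of the head's thickness), 88.5 mm from the tip point.
- long_bolt_tip (a point): Centre of the free end face of the long bolt's shank.
- short_bolt: The shorter bolt, same head and shank thickness, shank 52 mm long, 65 mm in all, 0.2 to 0.35 kg; as it lies the shank slopes 10.4 degrees down to the tip. Origin on the table under its middle; x level from head to tip.
- short_bolt_head (a point): Centre of the short bolt's head (middle of its thickness), 58.5 mm from the tip point.
- short_bolt_tip (a point): Centre of the free end face of the short bolt's shank.
- gate_knob (a joint): Angle of the gate knob, rad, about the vertical: 0 = gate closed (start), grows clockwise seen from above, 1.4 = stop, gate fully open. A spring detent resists with about 0.2 N m between 0.5 and 0.7 and is passed with a click at 0.7; elsewhere the knob turns easily and stays where it is left. One grasp is enough.
- knob_grip (a point): Grip point on the knob's vertical axis, 105 mm above the table: black upright bar 50 mm long, 14 mm wide, 28 mm high (top 14 mm above this point) on a disc of radius 26 mm (its top 13 mm below this point). At joint 0 the bar lies along the chute's x axis. It stands on a pedestal on the chute's -x side (towards the robot), 85 mm from the centre line, 70 mm uphill of its origin.
- allen_set: Bystander: set of hexagon keys in a holder, 85x28x21 mm, loose. Origin under its centre.
- tape_measure: Bystander: yellow tape measure, 78x32x62 mm, loose, standing. Origin under its centre.
- bearing: Bystander: ball bearing 40 mm across, 12 mm high, loose, near the bolts. Origin under its centre.

How it is judged:
By the outcome, as a careful person would: the job done as asked, in the order asked, and still so for the second after the job is handed in, with the robot touching nothing.
It also fails if it takes over 61 s, if anything falls off the work surface, if the arm or the gripper's body presses on something with over 40 N, if the wrist force passes 120 N, or if a joint passes its speed limit or range.

## Working session

There is one attempt and no reset: what is moved stays moved. The work goes in short steps, each a Python script; the robot and the scene stay as the last script left them, time stands still between calls to the robot, and variables do not carry over. Pictures are saved under pics/ and viewed, at most 10 in all, crops included, and the job is handed in when it is done.

```bash
ls; mkdir -p pics; python3 - <<'E'
from plant import arm, vision
import cv2,numpy as np
for n in("scene","top"):
    c=vision.camera(n); cv2.imwrite(f"pics/{n}0.png",c["frame"]); np.savez(f"{n}0.npz",**c)
    print(n,c["intrinsics"].tolist(),c["extrinsics"].round(4).tolist())
print(arm.observe())
E
```

```text
pics
scene [[470.9283437047625, 0.0, 319.50067956829304], [0.0, 470.9283437047625, 235.51008127247212], [0.0, 0.0, 1.0]] [[-0.8629, 0.5053, 0.0028, 0.3606], [0.251, 0.4334, -0.8655, -0.0708], [-0.4386, -0.7462, -0.5009, 1.5027], [0.0, 0.0, 0.0, 1.0]]
top [[531.7169476294022, 0.0, 315.21731493798876], [0.0, 531.7169476294022, 244.04659396544128], [0.0, 0.0, 1.0]] [[0.0094, -0.9999, 0.0131, 0.0817], [-0.9982, -0.0102, -0.0584, 0.465], [0.0585, -0.0126, -0.9982, 1.0955], [0.0, 0.0, 0.0, 1.0]]
{'time': 0.1, 'qpos': array([ 1.13289841e+00,  2.45727559e-01,  1.55886758e+00, -1.42261585e-05,
        1.33867502e+00, -1.74111024e-01]), 'qvel': array([-0.00183521, -0.00263606, -0.00187811,  0.00077528, -0.00029958,
        0.00022608]), 'joint_efforts': array([ 2.59039757e-05, -4.16919386e+01, -3.15525484e+01,  6.86145667e-02,
        3.10720224e-02, -7.35715753e-05]), 'position': array([0.16925854, 0.62703135, 0.20447939]), 'tool_rot': array([-3.13993811e+00, -2.76969578e-04,  2.87780881e+00]), 'ft_force': array([-0.35642713,  0.03350414, -0.39061956]), 'wrist_torque': array([-0.04365952,  0.02236095,  0.03965308]), 'grasp_force': 0.0, 'gripper_width': 0.09372918124520795}
```

View pics/top0.png

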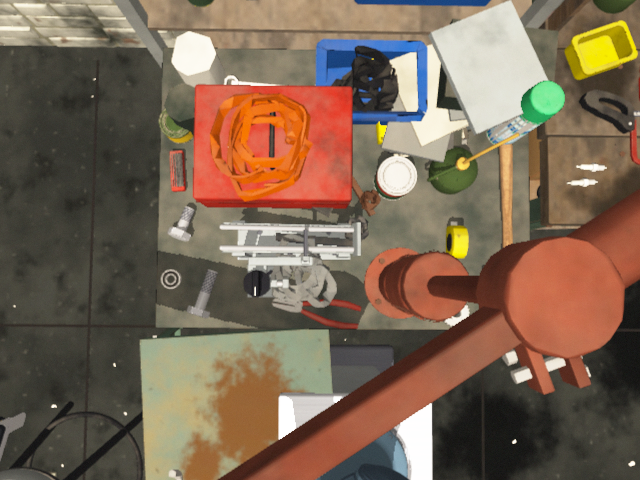

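View pics/scene0.png

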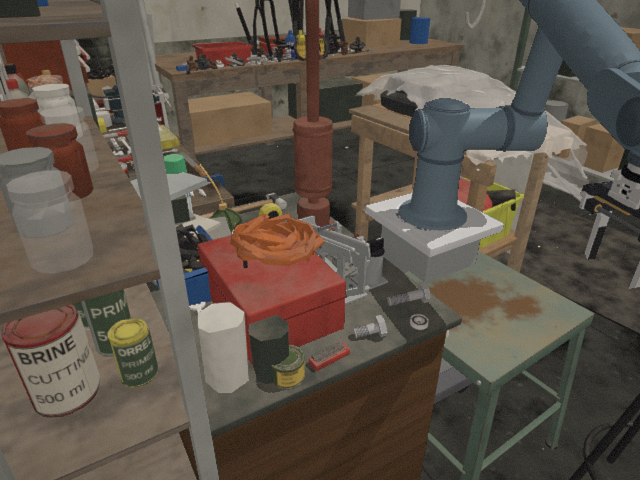

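Top view: the short bolt is around (183,222), the long one around (203,292), the bearing at (170,280), the knob at (257,284), and the rails run along v≈228–250 from u 220 to 360. Next I'll zoom in.

```bash
cat > h.py <<'E'
import numpy as np,cv2
def world(c,u,v,z=None):
    """pixel -> world point; z: intersect with that height, else use depth"""
    K,T=c["intrinsics"],c["extrinsics"]; R,t=T[:3,:3],T[:3,3]
    ray=R.T@np.linalg.inv(K)@np.array([u,v,1.]); o=-R.T@t
    s=c["depth"][int(round(v)),int(round(u))] if z is None else (z-o[2])/ray[2]
    return o+s*ray
def cloud(c):
    K,T=c["intrinsics"],c["extrinsics"]
    v,u=np.mgrid[:480,:640]; d=c["depth"]
    p=np.stack([(u-K[0,2])/K[0,0]*d,(v-K[1,2])/K[1,1]*d,d],-1)-T[:3,3]
    return p@T[:3,:3]
def proj(c,p):
    q=c["extrinsics"][:3,:3]@np.asarray(p)+c["extrinsics"][:3,3]; q=c["intrinsics"]@q
    return q[:2]/q[2]
E
python3 - <<'E'
from h import *
c=np.load("top0.npz"); s=np.load("scene0.npz")
im=c["frame"][195:335,150:375]; cv2.imwrite("pics/topc.png",cv2.resize(im,None,fx=3.5,fy=3.5,interpolation=cv2.INTER_CUBIC))
P=cloud(c)
import sys
for n,(u0,u1,v0,v1) in dict(short=(165,202,198,245),long=(184,222,262,322)).items():
    Q=P[v0:v1,u0:u1].reshape(-1,3); tz=np.median(Q[:,2]); m=Q[:,2]>tz+.008; q=Q[m]
    cen=q[:,:2].mean(0); d=np.linalg.svd(q[:,:2]-cen,full_matrices=False)[2][0]; a=(q[:,:2]-cen)@d
    print(n,"table",tz.round(4),len(q),cen.round(4),d.round(3),a.min().round(4),a.max().round(4))
    n_=np.array([-d[1],d[0]]);b=(q[:,:2]-cen)@n_
    for x in np.arange(-.06,.06,.01):
        k=(a>=x)&(a<x+.01)
        if k.any(): print(round(x,3),k.sum(),b[k].min().round(4),b[k].max().round(4),"z",q[k,2].max().round(4))
for n,(u,v) in dict(knob=(257,284),railhi1=(222,226),railhi2=(222,249),raillo1=(352,226),raillo2=(352,252)).items(): print(n,world(c,u,v).round(4))
E
```

```text
short table 0.0012 496 [0.5005 0.3528] [0.207 0.978] -0.2681 0.0347
-0.05 2 -0.0504 -0.0492 z 0.131
-0.04 23 -0.0503 -0.0457 z 0.1299
-0.03 9 -0.048 -0.0444 z 0.1264
-0.02 13 0.0172 0.0297 z 0.0304
-0.01 128 -0.0349 0.0325 z 0.0427
0.0 166 -0.0373 0.0333 z 0.0481
0.01 111 -0.0364 0.0315 z 0.0469
0.02 32 0.0107 0.0301 z 0.0439
0.03 6 0.0136 0.0246 z 0.0271
long table 0.001 601 [0.3558 0.3106] [-0.82   0.573] -0.1562 0.0467
-0.06 2 -0.0118 -0.0086 z 0.0159
-0.05 48 -0.0276 -0.0056 z 0.0253
-0.04 56 -0.0267 -0.003 z 0.0272
-0.03 55 -0.0244 0.0006 z 0.0264
-0.02 58 -0.0206 0.0041 z 0.03
-0.01 56 -0.0174 0.0073 z 0.0286
0.0 56 -0.0128 0.0105 z 0.0321
0.01 55 -0.0104 0.0124 z 0.0352
0.02 91 -0.0085 0.0294 z 0.0455
0.03 95 -0.0142 0.0314 z 0.0461
0.04 23 -0.0132 0.0087 z 0.0431
knob [0.3818 0.196  0.1191]
railhi1 [0.4865 0.2569 0.1599]
railhi2 [0.4448 0.2557 0.1624]
raillo1 [0.4959 0.0157 0.0866]
raillo2 [0.4449 0.0158 0.0906]
```

View pics/topc.png

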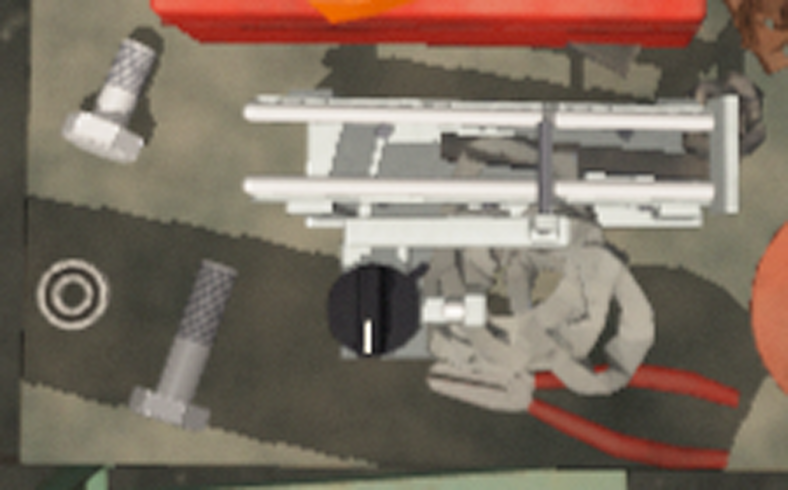

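```bash
cat > fit.py <<'E'
from h import *
from scipy.optimize import least_squares
def capcyl(a,r,lo,hi,R):  # sdf of capped cylinder, a axial, r radial
    dx,dy=r-R,np.maximum(lo-a,a-hi)
    return np.minimum(np.maximum(dx,dy),0)+np.hypot(np.maximum(dx,0),np.maximum(dy,0))
def bolt_sdf(p,x,y,yaw,L,tilt,z0=0.):
    # origin: under the middle, x axis head->tip, lies on head edge and tip edge
    ax=np.array([np.cos(yaw)*np.cos(tilt),np.sin(yaw)*np.cos(tilt),-np.sin(tilt)])
    zm=.011*np.cos(tilt)+L/2*np.sin(tilt)+z0
    d=p-[x,y,zm]; a=d@ax; r=np.linalg.norm(d-np.outer(a,ax),axis=1)
    return np.minimum(capcyl(a,r,-L/2,L/2,.011),capcyl(a,r,-L/2,-L/2+.013,.0222))
SP=dict(long=(.095,np.radians(6.6)),short=(.065,np.radians(10.4)))
def fit_bolt(clouds,n,x,y,yaw):
    L,t=SP[n]; p=np.vstack([c.reshape(-1,3) for c in clouds])
    p=p[(np.hypot(p[:,0]-x,p[:,1]-y)<L/2+.02)&(p[:,2]>.007)&(p[:,2]<.06)]
    f=lambda q:bolt_sdf(p,*q[:3],L,t)
    s=least_squares(f,[x,y,yaw],loss="soft_l1",f_scale=.0015,x_scale=[.01,.01,.1])
    return s.x,np.median(abs(f(s.x))),len(p)
E
python3 - <<'E'
from fit import *
c=np.load("top0.npz"); s=np.load("scene0.npz"); C=cloud(c);S=cloud(s)
# crop px -> full
f=lambda u,v:(150+u/3.5,195+v/3.5)
g={}
for n,h,t in(("long",(170,405),(220,262)),("short",(103,132),(140,42))):
    H=world(c,*f(*h),z=.025);T=world(c,*f(*t),z=.012);m=(H+T)/2;yaw=np.arctan2(*(T-H)[[1,0]])
    print(n,m.round(4),yaw,np.linalg.norm(H-T))
    for nm,cl in(("top",[C]),("scene",[S]),("both",[C,S])):
        x=fit_bolt(cl,n,m[0],m[1],yaw); print(nm,x[0].round(4),x[1:])
sl=np.tan(np.radians(15))
def chute(p,x,y,w,dz):
    d=p-[x,y,dz]; X=d[:,0]*np.cos(w)+d[:,1]*np.sin(w); Y=-d[:,0]*np.sin(w)+d[:,1]*np.cos(w)
    zc=(.126-.005/np.cos(np.radians(15)))+sl*Y; dz_=(d[:,2]-zc)*np.cos(np.radians(15))
    return X,Y,dz_
for nm,Q in(("top",C),("scene",S),("both",np.concatenate([C,S]))):
    p=Q.reshape(-1,3); X,Y,Z=chute(p,.467,.131,0,0)
    p=p[(abs(X)<.032)&(abs(Y)<.12)&(abs(Z-.004)<.010)]
    def res(q):
        X,Y,Z=chute(p,*q); ab=Y/np.cos(np.radians(15))
        return np.minimum(capcyl(ab,np.hypot(X-.019,Z),-.125,.125,.005),capcyl(ab,np.hypot(X+.019,Z),-.125,.125,.005))
    for x0 in(.464,.470):
        r=least_squares(res,[x0,.131,0,0],loss="soft_l1",f_scale=.001,x_scale=[.01,.01,.1,.01]); print("chute",nm,len(p),r.x.round(4),np.median(abs(res(r.x))))
    k=Q.reshape(-1,3); k=k[(np.hypot(k[:,0]-.382,k[:,1]-.196)<.045)&(k[:,2]>.10)&(k[:,2]<.13)]
    print("knob bar bbox",k.min(0).round(4),k.max(0).round(4),((k.max(0)+k.min(0))/2).round(4))
E
```

```text
long [0.3666 0.3108 0.0185] -0.29083397805408984 0.08832056955951512
top [ 0.3612  0.3135 -0.3048] (np.float64(0.0010861071622915303), 644)
scene [ 0.3622  0.3129 -0.3014] (np.float64(0.0012191478337961635), 498)
both [ 0.362   0.3131 -0.3043] (np.float64(0.001181844931429859), 1142)
short [0.5115 0.3573 0.0185] -0.30825594798208045 0.059269041484063575
top [ 0.5046  0.3599 -0.3269] (np.float64(0.0008240451932522482), 463)
scene [ 0.5068  0.3587 -0.3407] (np.float64(0.001369440798290272), 435)
both [ 0.5055  0.3594 -0.3399] (np.float64(0.0011281376564012992), 898)
chute top 1800 [0.4679 0.1293 0.0109 0.    ] 0.0010899712747182502
chute top 1800 [0.4679 0.1293 0.0109 0.    ] 0.001089971288341954
knob bar bbox [0.3573 0.1735 0.1003] [0.4255 0.2155 0.1242] [0.3914 0.1945 0.1123]
chute scene 409 [ 0.47    0.1299  0.0065 -0.0012] 0.0008360163083691715
chute scene 409 [ 0.47    0.1299  0.0065 -0.0012] 0.0008360190897228866
knob bar bbox [0.3589 0.1948 0.1   ] [0.4048 0.2098 0.1205] [0.3819 0.2023 0.1102]
chute both 2209 [ 4.683e-01  1.294e-01  7.600e-03 -1.000e-04] 0.0011776809298667638
chute both 2209 [ 4.683e-01  1.294e-01  7.600e-03 -1.000e-04] 0.0011776894949429182
knob bar bbox [0.3573 0.1735 0.1   ] [0.4255 0.2155 0.1242] [0.3914 0.1945 0.1121]
```

The fits agree to about 2 mm. The plan: grip each shank near its centre of gravity, set it down tilted about 17° head-up over the feed point, and release. First I'll check IK and clearances.

```bash
cat > plan.py <<'E'
from fit import *
CH=np.array([.4685,.1295]); W=.008
def ch(x,y): return CH+[x*np.cos(W)-y*np.sin(W),x*np.sin(W)+y*np.cos(W)]
KNOB=ch(-.085,.070)
GRIPS=dict(long=.036,short=.028)        # grip distance from the head end
HB=.011                                 # axis height above fingertips
def pick(n,pose):
    x,y,yaw=pose; L,t=SP[n]; g=L/2-GRIPS[n]
    z=.011*np.cos(t)+(L-GRIPS[n])*np.sin(t)-HB
    return np.array([x-g*np.cos(yaw)*np.cos(t),y-g*np.sin(yaw)*np.cos(t),z]),[np.pi,0,yaw+np.pi]
def place(n,yc,H,slope=np.radians(17)):
    L,t=SP[n]; g=L/2-GRIPS[n]; p=slope-t
    m=ch(0,yc+g*np.cos(slope)); A=np.array([*m,.126+np.tan(np.radians(15))*yc+H+g*np.sin(slope)])
    # tool z for [pi,-p,~pi/2]: down, leaning +y
    return A+HB*np.array([0,np.sin(p),-np.cos(p)]),[np.pi,-p,np.pi/2+W]
E
python3 - <<'E'
from plan import *
from plant import kin
from scipy.spatial.transform import Rotation as Ro
PB=dict(long=(.362,.3131,-.304),short=(.5052,.3596,-.336))
up=np.array([0,0,.2])
for n,yc in(("long",.066),("short",.070)):
    a=pick(n,PB[n]);b=place(n,yc,.024)
    for nm,(p,o) in(("pick",a),("place",b)):
        print(n,nm,p.round(4),np.round(o,3),"IK",np.round(kin.solve_ik(p,o),2), "hi",np.round(kin.solve_ik(np.array([*p[:2],.22]),o),2))
    R=Ro.from_euler("xyz",b[1]).as_matrix(); print("toolz",R[:,2].round(3))
for a in(np.pi,np.pi-1.4,np.pi-1.5): print("knob",np.round(kin.solve_ik([*KNOB,.096],[np.pi,0,a+W]),2))
print(KNOB)
P=np.vstack([cloud(np.load(f"{k}0.npz")).reshape(-1,3) for k in("top","scene")])
for n in PB:
    p,o=pick(n,PB[n]); d=P-p; c,s=np.cos(o[2]),np.sin(o[2]); X=d[:,0]*c+d[:,1]*s;Y=-d[:,0]*s+d[:,1]*c
    for hx,hy,z in((.05,.1,.085),(.012,.04,.01)):
        m=(abs(X)<hx)&(abs(Y)<hy)&(P[:,2]>z)&(P[:,2]<.4); 
        if hx<.02: m&=abs(Y)>.016
        print(n,hx,m.sum(),P[m].min(0).round(3) if m.any() else"",P[m].max(0).round(3) if m.any() else "")
m=(abs(P[:,0]-.468)<.1)&(abs(P[:,1]-.2)<.1)&(P[:,2]<.5); q=P[m]
for x in np.arange(.37,.57,.02):
    k=abs(q[:,0]-x-.01)<.01; print(round(x,2),q[k,2].max().round(3),end=" ")
m=(np.hypot(*(P[:,:2]-KNOB).T)<.05)&(np.hypot(*(P[:,:2]-KNOB).T)>.028); print("knobring",P[m,2].max())
E
```

```text
long pick [0.3511 0.3165 0.0067] [3.142 0.    2.838] IK [ 0.49  0.13  2.11  0.    0.91 -0.77] hi [ 0.49 -0.2   1.98  0.    1.36 -0.77]
long place [0.4679 0.2085 0.1602] [ 3.142 -0.182  1.579] IK [ 0.1  -0.07  1.99  0.19  1.21  0.02] hi [ 0.1  -0.14  1.94  0.19  1.33  0.04]
toolz [-0.001  0.181 -0.984]
short pick [0.501  0.3611 0.0065] [3.142 0.    2.806] IK [ 0.44  0.42  1.74  0.    0.98 -0.79] hi [ 0.44  0.16  1.63  0.    1.35 -0.79]
short place [0.4679 0.2051 0.1591] [ 3.142 -0.115  1.579] IK [ 0.13 -0.06  1.98  0.12  1.21  0.08] hi [ 0.13 -0.13  1.92  0.12  1.33  0.09]
toolz [-0.001  0.115 -0.993]
knob [ 0.21 -0.15  2.18  0.    1.11 -1.36]
knob [ 0.21 -0.15  2.18 -0.    1.11  0.04]
knob [ 0.21 -0.15  2.18 -0.    1.11  0.14]
[0.38294273 0.19881777]
long 0.05 55 [0.36  0.207 0.087] [0.373 0.223 0.116]
long 0.012 0  
short 0.05 40 [0.486 0.257 0.093] [0.539 0.319 0.16 ]
short 0.012 1 [0.496 0.38  0.034] [0.496 0.38  0.034]
0.37 0.124 0.39 0.123 0.41 0.14 0.43 0.162 0.45 0.16 0.47 0.162 0.49 0.159 0.51 0.007 0.53 0.19 0.55 0.22 knobring 0.10242038775264305
```

```bash
cat > go.py <<'E'
from plan import *
from plant import arm,effector,vision
def st(tag):
    s=arm.observe(); print(tag,"t %.2f"%s["time"],s["position"].round(4),"F",s["ft_force"].round(1),"w %.4f g %.1f"%(s["gripper_width"],s["grasp_force"]))
def at(p,z): return np.array([p[0],p[1],z])
def grab(n,pose,lean=0.,dz=0.):
    p,o=pick(n,pose); o=[o[0]+lean,o[1],o[2]]; p=p+[0,0,dz]
    arm.move_ptp(at(p,.20),o); effector.move_gripper(.046,40)
    arm.move_straight(at(p,.06),feed=.25); arm.move_straight(p,feed=.08); st("down")
    effector.move_gripper(0.0,40); st("closed")
    arm.move_straight(at(p,.22),feed=.25); st("lifted")
def snap(k,cams=("scene","top")):
    for n in cams:
        c=vision.camera(n); cv2.imwrite(f"pics/{n}{k}.png",c["frame"]); np.savez(f"{n}{k}.npz",**c)
E
python3 - <<'E'
from go import *
grab("long",(.362,.3131,-.304))
p,o=place("long",.066,.024)
arm.move_ptp(at(p,.225),o); st("above"); snap(1)
E
python3 - <<'E'
import cv2,numpy as np
a=cv2.imread("pics/top1.png")[180:340,140:380];b=cv2.imread("pics/scene1.png")[180:340,280:520]
cv2.imwrite("pics/m1.png",cv2.resize(np.vstack([a,b]),None,fx=1.85,fy=1.85))
E
```

```text
down t 3.85 [0.3515 0.3167 0.0071] F [-0.9 -0.4  0.3] w 0.0460 g 0.0
closed t 4.37 [0.3513 0.3167 0.007 ] F [-0.4  0.   2.2] w 0.0208 g 40.0
lifted t 5.37 [0.3499 0.3158 0.2177] F [ 0.6 -0.4 -5.7] w 0.0211 g 40.0
above t 6.17 [0.4668 0.2087 0.2236] F [-0.1 -0.3 -3.9] w 0.0211 g 40.0
```

View pics/m1.png

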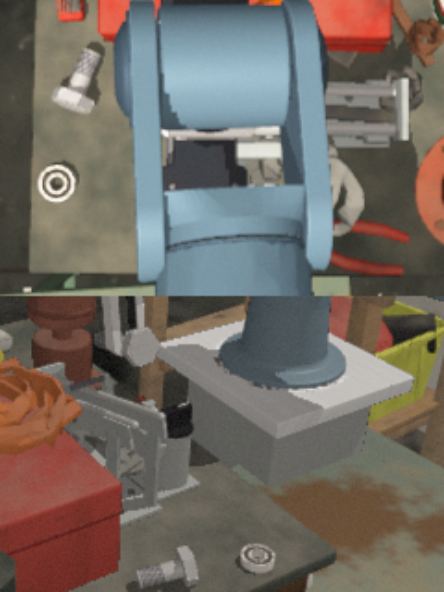

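The top half of the mosaic shows the arm covering the chute. In the lower half (scene view) the long bolt is held, head uphill, at mosaic pixel (140,347). I'll lower it and release.

```bash
python3 - <<'E'
from go import *
p,o=place("long",.066,.024)
arm.move_straight(p,feed=.08); st("low")
effector.move_gripper(.08); st("open")
arm.hold(.3)
arm.move_straight(at(p,.225),feed=.25)
pp,po=pick("short",(.5052,.3596,-.336))
arm.move_ptp(at(pp,.20),[po[0]+.1,po[1],po[2]]); st("over short"); snap(2)
E
python3 - <<'E'
import cv2,numpy as np
a=cv2.imread("pics/top2.png")[180:340,140:380];b=cv2.imread("pics/scene2.png")[180:340,280:520]
cv2.imwrite("pics/m2.png",cv2.resize(np.vstack([a,b]),None,fx=1.85,fy=1.85))
E
```

```text
low t 7.22 [0.4684 0.2085 0.1608] F [-0.4 -0.4 -3.6] w 0.0209 g 40.0
open t 8.24 [0.4679 0.2085 0.1602] F [-1.  -0.3 -0.5] w 0.0799 g 0.0
over short t 9.73 [0.5004 0.3603 0.1986] F [ 0.3 -0.6 -1.9] w 0.0798 g 0.0
```

View pics/m2.png

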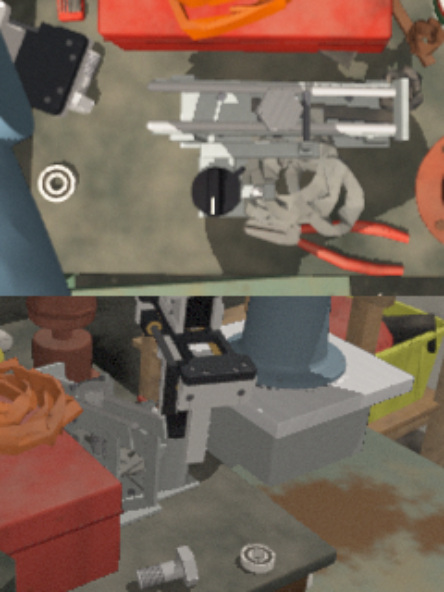

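The mosaic's top half shows the long bolt's head at (283,105), directly uphill of the gate blade at (305,105), so it hangs correctly. The short bolt comes next, with the tool leaned slightly so the gripper body clears the rails.

```bash
python3 - <<'E'
from go import *
grab("short",(.5052,.3596,-.336),lean=.1,dz=.002)
if arm.observe()["gripper_width"]>.017:
    p,o=place("short",.072,.024)
    arm.move_ptp(at(p,.225),o); st("above")
    arm.move_straight(p,feed=.08); st("low")
    effector.move_gripper(.08); st("open")
    arm.hold(.3)
    arm.move_straight(at(p,.225),feed=.25)
    arm.move_ptp([.36,.36,.25],[np.pi,0,np.pi+W]); st("aside"); snap(3)
E
python3 - <<'E'
import cv2,numpy as np
a=cv2.imread("pics/top3.png")[180:340,140:380];b=cv2.imread("pics/scene3.png")[180:340,280:520]
cv2.imwrite("pics/m3.png",cv2.resize(np.vstack([a,b]),None,fx=1.85,fy=1.85))
E
```

```text
down t 12.28 [0.5013 0.3612 0.0086] F [0.  0.  1.2] w 0.0462 g 0.0
closed t 12.80 [0.5012 0.3611 0.0089] F [-0.6  0.3  1.6] w 0.0212 g 39.9
lifted t 13.80 [0.4999 0.3605 0.2177] F [ 0.1  0.4 -3.4] w 0.0208 g 39.9
above t 14.62 [0.4676 0.2072 0.2241] F [ 0.4 -0.9 -1.8] w 0.0212 g 39.9
low t 15.59 [0.4684 0.2071 0.1603] F [ 1.1  0.5 -2.6] w 0.0208 g 39.9
open t 16.61 [0.4679 0.2071 0.1597] F [0.  0.3 0.5] w 0.0799 g 0.0
aside t 18.35 [0.3598 0.3595 0.2488] F [-0.2 -0.9 -0.5] w 0.0804 g 0.0
```

View pics/m3.png

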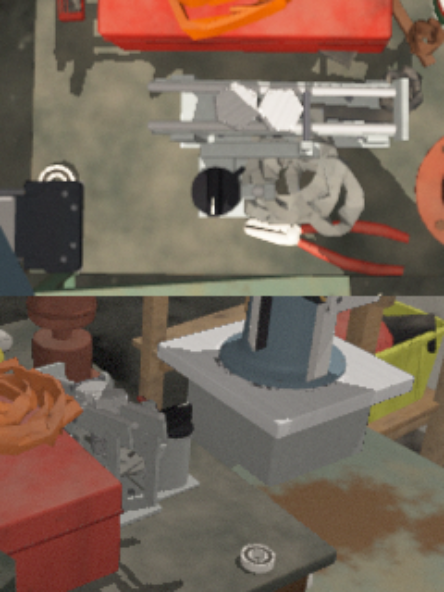

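Both heads hang one behind the other uphill of the gate, long at (283,105) and short at (238,105) in the mosaic. Next is the knob.

```bash
python3 - <<'E'
from go import *
o=[np.pi,0,np.pi+W]; p=np.array([*KNOB,.097])
arm.move_ptp(at(p,.17),o); effector.move_gripper(.045,40)
arm.move_straight(p,feed=.08); st("knob")
effector.move_gripper(0,40); st("grip")
q=arm.observe()["qpos"].copy()
q0=kin.solve_ik(p,o) if False else q
for a in(.25,.5,.75,1.0,1.2,1.3,1.36,1.4,1.43,1.46):
    t=q.copy(); t[5]+=a; arm.movej(t); s=arm.observe()
    print(a,"%.3f"%(s["qpos"][5]-q[5]),"Tz %.2f"%s["wrist_torque"][2],s["ft_force"].round(1),"t %.2f"%s["time"])
    if a>1.25 and abs(s["wrist_torque"][2])>.45: break
arm.hold(.3); effector.move_gripper(.045); st("open")
arm.move_straight(at(p,.19),feed=.2); arm.move_ptp([.36,.36,.25],o); st("aside"); snap(4)
E
python3 - <<'E'
import cv2,numpy as np
a=cv2.imread("pics/top4.png")[180:340,140:380];b=cv2.imread("pics/scene4.png")[180:340,280:520]
cv2.imwrite("pics/m4.png",cv2.resize(np.vstack([a,b]),None,fx=1.85,fy=1.85))
E
```

```text
knob t 20.99 [0.3834 0.1989 0.0975] F [-0.3  0.2  0.6] w 0.0449 g 0.0
grip t 21.58 [0.383  0.2004 0.0972] F [ 0.3  7.3 -0.8] w 0.0136 g 40.0
0.25 0.247 Tz -0.06 [ 0.3  0.9 -0.4] t 21.93
0.5 0.496 Tz -0.06 [-0.1  0.1  0.5] t 22.28
0.75 0.745 Tz -0.26 [-0.5 -1.5  1.1] t 22.63
1.0 0.994 Tz -0.07 [-1.2 -2.5  1.3] t 22.98
1.2 1.194 Tz -0.08 [-2.4 -2.7  2.4] t 23.29
1.3 1.295 Tz -0.06 [-3.8 -3.4  2.4] t 23.54
1.36 1.356 Tz 0.02 [-2.8 -3.9  3.9] t 23.79
1.4 1.396 Tz -0.02 [-3.4 -3.8  4.1] t 24.04
1.43 1.425 Tz 0.53 [-3.9 -3.9  3.1] t 24.29
open t 25.26 [0.3831 0.2005 0.0972] F [-0.8  0.4  0.6] w 0.0448 g 0.0
aside t 26.88 [0.3596 0.3594 0.2485] F [-0.1  0.4  0.9] w 0.0452 g 0.0
```

View pics/m4.png

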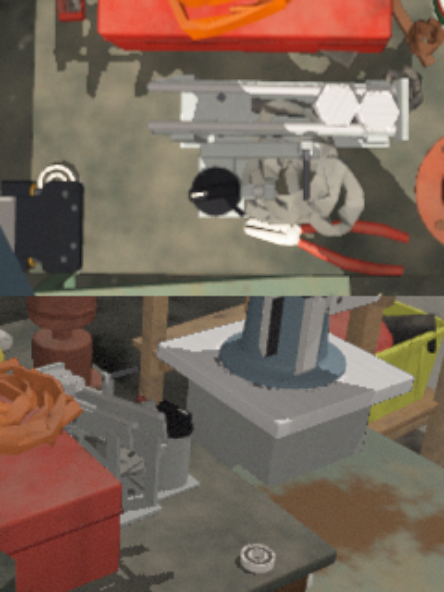

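The gate blade is drawn back to (308,175). The two heads sit against the end stop at (380,105) and (337,105), long one in front, and the knob reached its stop (+0.53 N m at 1.43 rad). The bystanders haven't moved, so I'm handing in.

```bash
python3 -c "
from plant import job; print(job.sign_off())"
```

```text
the job is handed in; nothing more can be done
None
```

Job handed in after about 27 s of the 61 s: both bolts hang at the end stop with the long one in front, the gate knob is turned to its stop, and the pictures show the other tools undisturbed.

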